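# Fit the keyed collar on the polisher arbor and hold it home

### The job

Take the knurled brass collar from the bench and put it over the upright arbor of the small polishing machine, where it will come to rest on the arbor's cross pin. Turn it until its hidden keyway drops over the pin, then push it down against the sprung lap disc as far as it goes, and finish still holding it pushed home. Leave the other things on the bench where they are.

Things in the scene. Friction and masses are not known exactly. Their poses are not given: they have to be found in the camera images.
- collar: Knurled (ribbed) brass collar, 45 mm across, 40 mm high, closed flat top, standing open end down. Origin: centre of its underside, z up. Blind bore 22 mm wide, 34 mm deep from below; in it, hidden, two keyways 180 degrees apart (one slot straight across), 9 mm wide, 16 mm up from the underside, out to 18 mm from the axis. Nothing outside shows their direction. 0.14 to 0.28 kg.
- polisher: Small polishing machine, fixed: grey housing 200 x 180 mm, its top 70 mm above the bench, with a copper-coloured round lap disc and an upright steel arbor in its middle. Origin: on the bench under the arbor's axis, z up, -x towards its control panel.
- arbor_tip (a point): Top centre of the arbor, on its axis, 113 mm above the bench. Arbor 19 mm in diameter, tip chamfered.
- pin_top (a point): Point on the arbor axis at the height of the cross pin's top, 94 mm up. The 5 mm pin lies level through the arbor, out to 16 mm on both sides, in any direction (the axes here do not show it), and cannot turn. Not lined up, the collar's underside rests here; lined up (within about 7 degrees; repeats every 180) it drops 8 mm onto the lap and can be pushed 6 mm more to the stop: underside 80 mm up.
- lap (a joint): The lap disc, 100 mm in diameter and 8 mm thick, around the arbor: its travel downwards in m. 0: up, its top face 86 mm above the bench; 0.006: down on its stop, top face at 80 mm. A spring pushes it up with 5 N at the top, 11 N at the stop: it lifts the collar again when that is let go.
- bush: A smooth brass bush, 40 mm across, 30 mm high, not ribbed, with a 22 mm hole right through; bystander, origin under its centre.
- spool: A thread spool 44 mm across, 55 mm high; bystander, origin under its centre.
- brush: A brush lying on the bench, about 0.2 m long; bystander, origin under its middle.
- file: A thin file 160 mm long lying on the bench; bystander, origin under its middle.
- jar: A lidded jar 70 mm across, 90 mm high; bystander, origin under its centre.
Mind the look-alikes: they are no part of the job. Leave any orange or red look-alike of the collar alone.

How it is judged:
On the way, in this order (a step that is already met when the one before it is completed fails the run):
1. the collar is lifted off the bench, over 110 mm high (height (world z) of collar above 0.11 m), for 0.1 s.
2. the keyway has dropped over the pin: underside of the collar below 91 mm (the pin's top is at 94 mm), upright on the arbor (horizontal distance between collar and arbor_tip below 0.003 m and angle between collar's own z axis and vertical below 0.07 rad and z of collar in the frame of polisher below 0.091 m), for 0.05 s.
At the end, for the whole second after the job is handed in: The collar is on the arbor (axes within 3 mm, tilt below 0.07 rad), its underside below 82.5 mm above the bench (fully home is 80 mm), the lap pushed down more than 4 of its 6 mm, the fingers pressing on the collar with over 1 N, and the collar still (below 20 mm/s) (horizontal distance between collar and arbor_tip below 0.003 m and angle between collar's own z axis and vertical below 0.07 rad and z of collar in the frame of polisher below 0.0825 m and value of joint lap above 0.004 m and contact force between the fingers and collar above 1 N and linear speed of collar below 0.02 m/s); the arm keeps its last pose, push and grip.
It fails at once if another thing on the bench moved more than 30 mm (distance of any of bush, spool, brush, file, jar from where it was at the start of the episode above 0.03 m).
It also fails if it takes over 51 s, if anything falls off the work surface, if the arm or the gripper's body presses on something with over 40 N, if the wrist force passes 120 N, or if a joint passes its speed limit or range.

### The arm

A 6-joint arm with a two-finger parallel gripper is mounted at the origin on the work surface. World frame = base frame: x ahead of the robot, y to its left, z up, the work surface at z = 0. Lengths are in m, angles in rad, forces in N, time in s.
With the tool pointing down it reaches from about 0.2 to 0.875 m from the base axis. Payload 3.4 kg.
Tool frame: the origin (TCP) lies between the finger pads; the fingertips stand 25 mm ahead of it and the grasp point (between the pads) lies 6 mm ahead of it (r.nose_length is the z of the fingertips in the tool frame, in m); z points along the fingers, y is the line along which they close (so a half turn about z gives the same grasp; the last joint's range is limited). The gripper opens to 94 mm and grips with 3 to 60 N. Pads are 16 mm wide; open, the fingers measure 119 mm over their backs; the gripper's body (75 mm by 177 mm) begins 78 mm behind the grasp point.
Start: joints at [-1.334, 0.276, 1.505, -0, 1.361, -0.121], TCP at [0.201, -0.539, 0.23] pointing down, gripper open.
Joint ranges: [-2.89, 2.89], [-0.75, 2.08], [0.22, 2.7], [-1.18, 4.32], [0.11, 2.71], [-2.7, 2.7]. Speed limits (rad/s): [2.57, 2.57, 3.14, 3.14, 3.14, 3.14].

### API

Orientations are given as a unit quaternion [w, x, y, z].
In Python, from plant import r, gripper_to, inverse_kinematics, vision, models, telemetry gives the robot as it stands. Calls block until the motion is done:
- r.move_to(position, orientation): joint-space move of the TCP to a pose.
- r.move_l(position, rot=None, vel=0.15, guard=None): straight line of the TCP; rot=None keeps the orientation; vel is the mean speed in m/s. With guard (N) it stops when the force on the tool has changed by that much, and returns True; else False.
- r.movej(angles): joint-space move.
- gripper_to(opening, f_grip=None): finger opening in m; f_grip is the grip in N (None keeps the last); returns when the fingers have stopped.
- r.hold(seconds).
- inverse_kinematics(position, orientation): joint angles nearest the present ones, or None.
- vision.snapshot(name): name is "scene" or "top" or "wrist"; returns the picture (480x640x3 uint8, red, green, blue); there is no depth.
- vision.get_calibration(name): a dict with "fx", "fy", "cx", "cy" (pixels), "position" and "orientation" of the camera in the world. Camera axes: x right, y down, z forward; pixel columns grow to the right and rows downward; lengths in m; the calibration is good to about 2 mm. A picture is of the moment at which its call begins: read the wrist's pose just before it. get_calibration takes no time and is no camera call; for the wrist camera it gives the pose at the moment of the call.
A pose or a line that the arm cannot do raises r.PlanningError and nothing moves.
- r.sign_off(): hands the job in; it is judged then, once.
Trained networks look in the newest picture that a camera, given by its name, has taken for a name from the list of things; names that differ only in an ending like _2 or _b are one class to them, and where a whole thing is asked for, a point or a joint stands for the part that bears it (a point fixed in the world has none). Each returns a list of dicts, best first, with "score" (0 to 1); they miss things now and then, are a little off and sometimes report something else, mostly with a low value. They report only what shows in the picture. A call takes as long as a camera call. They do not tell look-alikes from the thing itself.
- models.boxes_of(thing, camera): "at" ([x, y, z] in m, in world coordinates, good to about 4 mm: the middle of the surface that is visible of it).
- models.regions_of(thing, camera): "pixels" (480x640 bool, what is visible of it).
- models.mark_of(thing, camera): "at" ([x, y, z] in m, in world coordinates, good to about 4 mm: a listed point, or the origin of a listed thing).
Readings, each from a call of its own:
- telemetry.current_t(): time.
- telemetry.current_joints(): joint angles.
- telemetry.current_dq(): joint speeds.
- telemetry.current_joint_efforts(): joint torques, N m.
- telemetry.current_ee_pos(): TCP position.
- telemetry.current_tool_rot(): TCP orientation.
- telemetry.current_wrist_force(): force on the tool from outside, world axes, zero at the start.
- telemetry.current_torque(): the same for the moment, N m.
- telemetry.current_opening(): finger opening in m.
- telemetry.current_finger_force(): force on a finger pad.
Only numpy, scipy, OpenCV 4.12 (cv2) and the standard library are available. Lean on these libraries where they do the work, as an engineer would, in place of code of your own. Each camera call takes 0.05 s, during which the arm holds its last target. There are 200 camera calls.

## Working session

There is one attempt and no reset: what is moved stays moved. The work goes in short steps, each a Python script; the robot and the scene stay as the last script left them, time stands still between calls to the robot, and variables do not carry over. Pictures are saved under pics/ and viewed, at most 10 in all, crops included, and the job is handed in when it is done.

```bash
mkdir -p pics; ls
python3 - <<'E'
from plant import r, vision, models, telemetry
import cv2, numpy as np
ims=[]
for c in ["scene","top"]:
    im=vision.snapshot(c); cv2.imwrite(f"pics/{c}0.png",im[:,:,::-1])
    for t in ["collar","bush","spool","jar","polisher","arbor_tip","brush","file"]:
        for d in models.mark_of(t,c)[:4]: print(c,t,np.round(d["at"],4),round(d["score"],2))
print(telemetry.current_t(), r.nose_length, telemetry.current_tool_rot())
E
```

```text
pics
scene collar [ 0.5142 -0.325  -0.0018] 0.95
scene collar [ 0.438  -0.2993 -0.0059] 0.92
scene collar [ 0.5018 -0.232  -0.0026] 0.81
scene collar [ 0.512  -0.1457 -0.0009] 0.81
scene bush [ 7.195e-01 -1.772e-01 -7.000e-04] 0.65
scene spool [ 0.7319 -0.3135 -0.0011] 0.9
scene spool [ 0.6701 -0.4727  0.0009] 0.53
scene jar [ 0.6708 -0.4691 -0.0009] 0.59
scene polisher [ 5.957e-01  1.838e-01 -2.000e-04] 0.78
scene arbor_tip [0.5946 0.1853 0.1129] 0.68
scene brush [ 0.4825 -0.0612 -0.0012] 0.69
scene brush [ 0.7205 -0.1766 -0.0019] 0.16
scene file [ 0.3545 -0.2082  0.0014] 0.6
top collar [ 0.5138 -0.1453 -0.0031] 0.86
top collar [ 0.4324 -0.2971  0.0026] 0.86
top collar [ 0.508  -0.2358 -0.0014] 0.81
top collar [ 0.5151 -0.3291  0.0011] 0.78
top bush [ 0.7261 -0.1806 -0.0047] 0.66
top spool [ 7.341e-01 -3.150e-01 -6.000e-04] 0.63
top spool [ 0.6679 -0.4694  0.0016] 0.62
top jar [ 0.6698 -0.4724 -0.002 ] 0.87
top polisher [0.5937 0.1858 0.001 ] 0.66
top arbor_tip [0.5945 0.181  0.1127] 0.67
top arbor_tip [ 0.4791 -0.0593 -0.0028] 0.16
top brush [ 0.4822 -0.0571 -0.0026] 0.63
top file [ 0.3547 -0.206  -0.0012] 0.71
0.9 0.025 [ 3.90234017e-05  9.84038098e-01  1.77957919e-01 -1.74582104e-06]
```

View pics/scene0.png

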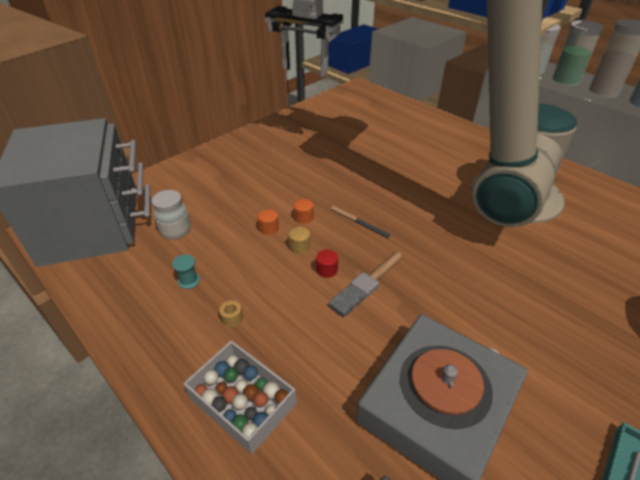

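View pics/top0.png

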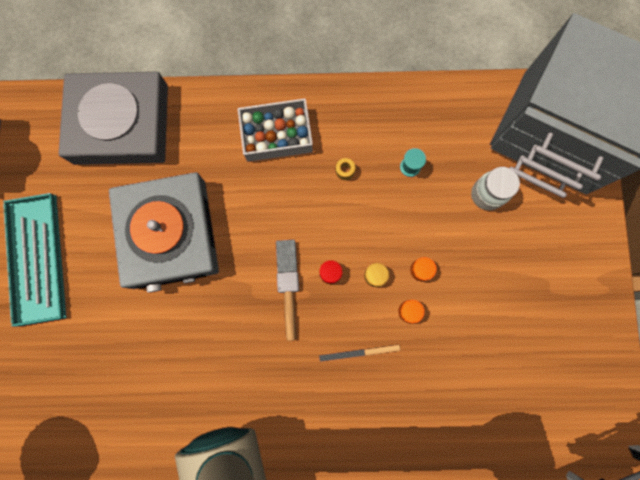

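The picture shows the brass collar at scene (299,240) and top (377,275), between the red and orange look-alikes, so it is the candidate at about (0.505, -0.234). The arbor is at top (153,227). I'll hover over both with the wrist camera.

```bash
cat > h.py <<'E'
from plant import r, gripper_to, inverse_kinematics, vision, models, telemetry
import cv2, numpy as np
def q(yaw): return [0,np.cos(yaw/2),np.sin(yaw/2),0]
def proj(cal,p):
    w,x,y,z=cal["orientation"]
    from scipy.spatial.transform import Rotation as R
    c=R.from_quat([x,y,z,w]).inv().apply(np.array(p)-cal["position"])
    return np.array([cal["fx"]*c[0]/c[2]+cal["cx"],cal["fy"]*c[1]/c[2]+cal["cy"]])
def unproj(cal,px,z):
    from scipy.spatial.transform import Rotation as R
    w,x,y,zz=cal["orientation"]
    d=R.from_quat([x,y,zz,w]).apply([(px[0]-cal["cx"])/cal["fx"],(px[1]-cal["cy"])/cal["fy"],1])
    o=np.array(cal["position"]); return o+d*(z-o[2])/d[2]
def shot(name):
    cal=vision.get_calibration("wrist"); im=vision.snapshot("wrist"); cv2.imwrite(f"pics/{name}.png",im[:,:,::-1]); return cal,im
E
python3 - <<'E'
from h import *
r.move_to([0.506,-0.234,0.20],q(np.pi/2))
cal,im=shot("w_col"); print(cal,telemetry.current_ee_pos(),telemetry.current_joints(),telemetry.current_t())
for d in models.mark_of("collar","wrist")[:4]: print(d)
for d in models.regions_of("collar","wrist")[:4]:
    ys,xs=np.nonzero(d["pixels"]); print(d["score"],xs.mean(),ys.mean(),xs.min(),xs.max(),ys.min(),ys.max())
print(telemetry.current_t())
E
```

```text
{'fx': 423.9844175352157, 'fy': 423.9844175352157, 'cx': 320.9264807944784, 'cy': 241.03120591312336, 'position': array([ 0.50578157, -0.16203415,  0.35520673]), 'orientation': array([ 1.27020023e-01,  9.91899908e-01, -6.91919663e-04,  8.62614570e-05])} [ 0.50566369 -0.23513508  0.20009164] [-5.59699967e-01  2.68557032e-01  1.59278119e+00 -5.25289494e-04
  1.27994176e+00 -5.57859105e-01] 2.5417
{'at': [0.5019, -0.2364, 0.003], 'score': 0.98}
{'at': [0.5081, -0.1428, -0.0008], 'score': 0.91}
{'at': [0.4342, -0.2993, 0.0017], 'score': 0.85}
{'at': [0.5119, -0.3263, -0.0021], 'score': 0.68}
0.89 237.19292730844793 299.41021611001963 213 263 268 332
0.88 329.19900187149096 104.14753587024329 299 360 72 136
0.6 331.57789291882557 330.04145077720204 305 358 297 362
2.6417
```

View pics/w_col.png

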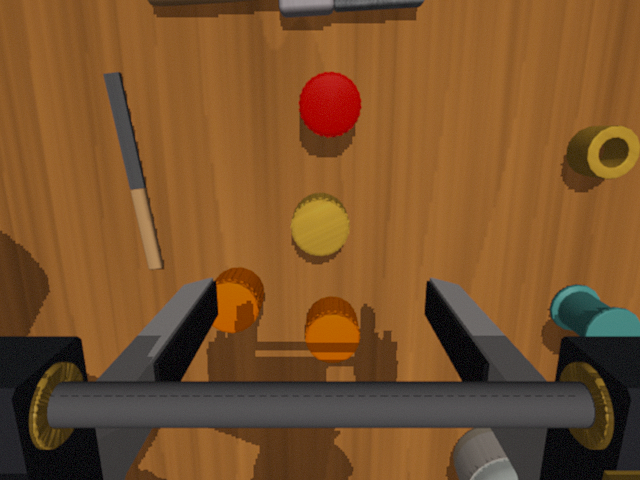

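The picture shows the brass collar's top face centred at about (320,227), the red look-alike at (330,104) and the orange ones below. The jaws at x = 215 and 425 clear them. Next I'll view the arbor from the same relative pose.

Run:
```python
from h import *
im=cv2.imread("pics/w_col.png"); hsv=cv2.cvtColor(im,cv2.COLOR_BGR2HSV)
print(hsv[227,320],hsv[200,320],hsv[227,280])
m=cv2.inRange(hsv,(18,120,120),(35,255,255)); m[:, :280]=0; m[:,360:]=0; m[:180]=0; m[270:]=0
c=max(cv2.findContours(m,0,2)[0],key=cv2.contourArea); print(cv2.fitEllipse(c),cv2.minEnclosingCircle(c))
r.move_to([0.5945,0.184,0.273],q(np.pi/2))
cal,im=shot("w_arb"); print(cal["position"],cal["orientation"],telemetry.current_ee_pos(),telemetry.current_t())
print("pred",proj(cal,[0.5945,0.184,0.113]))
for d in models.mark_of("arbor_tip","wrist")[:2]+models.mark_of("pin_top","wrist")[:1]: print(d)
print(telemetry.current_joints())
```

```text
[ 22 186 180] [ 21 189 173] [ 16 191 143]
((319.823974609375, 226.46633911132812), (57.246036529541016, 58.182716369628906), 87.1655502319336) ((319.7966003417969, 226.0), 29.813495635986328)
[0.59470866 0.25574263 0.42782946] [ 1.27091373e-01  9.91890780e-01 -6.70008995e-04 -1.16541378e-04] [0.5946388  0.18260953 0.27274516] 4.2833
pred [320.80561218 227.96002148]
{'at': [0.5978, 0.1852, 0.117], 'score': 0.6}
{'at': [0.598, 0.1869, 0.0924], 'score': 0.6}
[ 1.86458306e-01  3.29326574e-01  1.32307686e+00 -3.64971583e-04
  1.48961488e+00  1.88341777e-01]
```

View pics/w_arb.png

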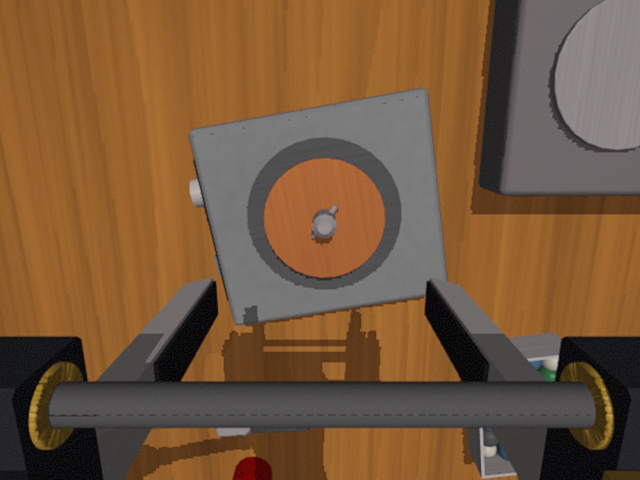

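The picture shows the arbor tip at about (324,225) on the lap, with its pin running from lower left to upper right. I'll refine that with an enlarged crop and an ellipse fit of the lap.

Run:
```python
from h import *
im=cv2.imread("pics/w_arb.png"); hsv=cv2.cvtColor(im,cv2.COLOR_BGR2HSV)
cal=vision.get_calibration("wrist")
m=cv2.inRange(hsv,(0,110,90),(14,255,255)); m[:,:250]=0;m[:,400:]=0;m[:130]=0;m[300:]=0
c=max(cv2.findContours(m,0,1)[0],key=cv2.contourArea); e=cv2.fitEllipse(cv2.convexHull(c)); print(e, "lap",unproj(cal,e[0],0.086))
print("tip",unproj(cal,(323.5,225),0.113))
c0={**cal,"position":np.array([0.50578157,-0.16203415,0.35520673]),"orientation":[ 1.27020023e-01,9.91899908e-01,-6.91919663e-04,8.62614570e-05]}
print("collar",unproj(c0,(319.82,226.47),0.04))
cr=im[195:255,285:365]; cv2.imwrite("pics/crop.png",cv2.resize(cr,None,fx=10,fy=10,interpolation=0))
```

```text
((323.9084167480469, 217.409912109375), (119.62838745117188, 121.43519592285156), 85.59370422363281) lap [0.59714144 0.18671988 0.086     ]
tip [0.59664748 0.18628372 0.113     ]
collar [ 0.50495304 -0.23265104  0.04      ]
```

View pics/crop.png

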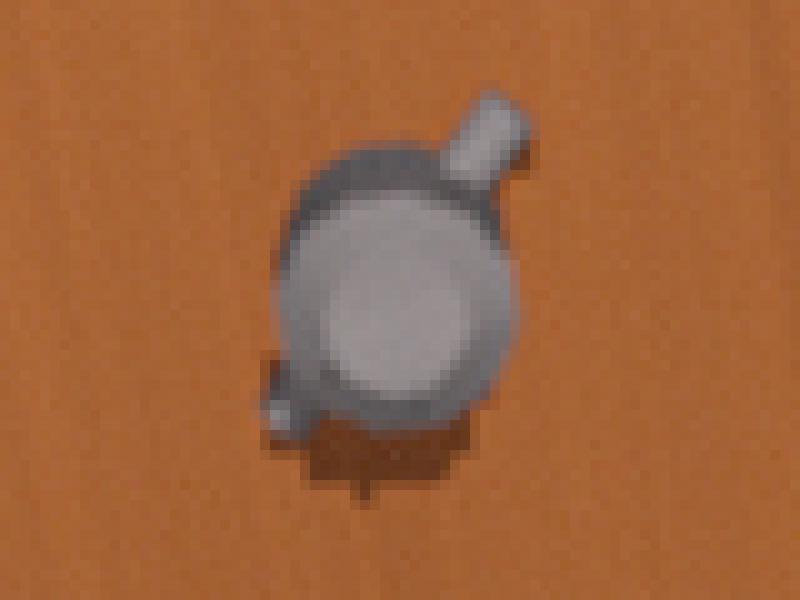

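Averaging both cues, the arbor axis is at about (0.5972, 0.1855) in the wrist camera. Next I'll centre the collar with two crossed light squeezes, then look again to get the wrist camera's bias.

Run:
```python
from h import *
P=[0.505,-0.2327]; H=np.pi/2
gripper_to(0.068,5)
r.move_to(P+[0.12],q(H)); r.move_l(P+[0.034],vel=0.15)
print("x",gripper_to(0.03,5),telemetry.current_opening(),telemetry.current_finger_force())
gripper_to(0.068); r.move_to(P+[0.034],q(0)); print("yaw0",telemetry.current_ee_pos())
gripper_to(0.03,5); print(telemetry.current_opening(),telemetry.current_ee_pos())
e=telemetry.current_ee_pos()
gripper_to(0.068); r.move_l(P+[0.09],vel=0.2); r.move_to(P+[0.2],q(H))
cal,im=shot("w_col2"); hsv=cv2.cvtColor(im[:,:,::-1].copy(),cv2.COLOR_BGR2HSV)
m=cv2.inRange(hsv,(18,120,120),(35,255,255)); m[:, :280]=0; m[:,360:]=0; m[:180]=0; m[270:]=0
c=max(cv2.findContours(m,0,2)[0],key=cv2.contourArea); f=cv2.fitEllipse(c); print(f,unproj(cal,f[0],.04),telemetry.current_ee_pos(),telemetry.current_t(),telemetry.current_wrist_force())
```

```text
x False 0.04422104549647557 5.000785279440123
yaw0 [ 0.50496427 -0.23267202  0.03399324]
0.04420876560999129 [ 0.50504859 -0.23288031  0.03401921]
((322.38848876953125, 228.5113525390625), (57.75218963623047, 58.56690979003906), 79.7298812866211) [ 0.50546753 -0.23117018  0.04      ] [ 0.50464122 -0.23249697  0.19906084] 12.7833 [ 0.477843    0.74676981 -0.21825547]
```

Camera bias is about (+0.5, +1.6) mm, so the arbor is at about (0.5967, 0.1842). I'll grip, lift and lower the collar over the arbor with a guard.

Run:
```python
from h import *
P=[0.50505,-0.23285]; H=np.pi/2
r.move_l(P+[0.034],vel=0.15)
gripper_to(0.03,40); print(telemetry.current_opening(),telemetry.current_ee_pos())
r.move_l(P+[0.19],vel=0.2)
A=[0.5967,0.1842]; yaw=0.186+H+1.65
r.move_to(A+[0.17],q(yaw)); r.hold(0.2)
print(telemetry.current_joints()[5],telemetry.current_opening(),telemetry.current_wrist_force(),telemetry.current_ee_pos())
g=r.move_l(A+[0.124],vel=0.03,guard=5); print(g,telemetry.current_ee_pos(),telemetry.current_wrist_force(),telemetry.current_torque(),telemetry.current_t())
shot("w_on"); im=vision.snapshot("scene"); cv2.imwrite("pics/on.png",cv2.resize(im[300:460,370:540,::-1],None,fx=3.5,fy=3.5))
```

```text
0.04332925939308991 [ 0.50529125 -0.23297876  0.03443995]
-1.6478403734875895 0.0436639254353492 [ 0.01575377 -0.93187376 -2.09610224] [0.59696312 0.18308571 0.17012022]
True [0.59656088 0.18421128 0.12725137] [-0.04978956  0.22913409  3.2036634 ] [ 0.13360294 -0.13146093  0.07643445] 18.5417
```

View pics/on.png

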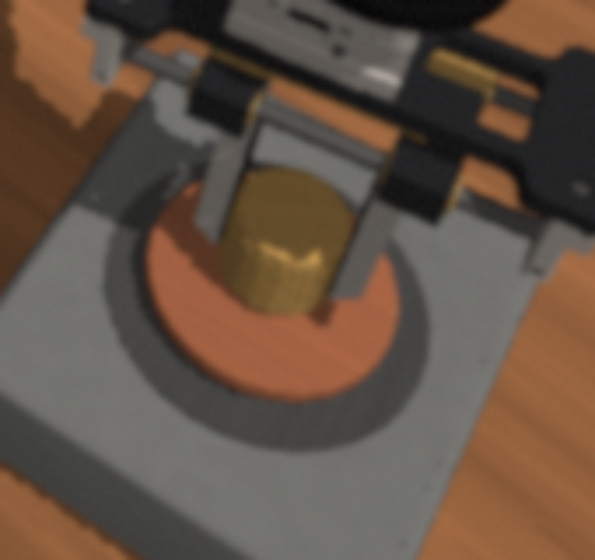

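The collar is over the arbor and resting on the pin, with the TCP at 0.127 as expected. Now I'll turn it with a slight push and watch for the drop.

Run:
```python
from h import *
A=[0.5967,0.1842]; yaw=0.186+np.pi/2+1.65; t0=telemetry.current_t()
j=np.array(inverse_kinematics(A+[0.1258],q(yaw))); r.movej(j)
print(telemetry.current_wrist_force(),telemetry.current_ee_pos(),telemetry.current_t()-t0)
for k in range(33):
    j[5]+=0.1; r.movej(j)
    f=telemetry.current_wrist_force()[2]; z=telemetry.current_ee_pos()[2]; t=telemetry.current_t()
    print(k,round(j[5],2),round(f,2),round(z,5),round(t,2))
    if f<0.5 or f>30 or t>36: break
```

```text
[-0.94170828 -0.80165806  5.96741037] [0.59660851 0.18426034 0.12668061] 0.25
0 -1.55 9.64 0.12766 19.14
1 -1.45 10.13 0.12791 19.39
2 -1.35 10.78 0.12788 19.64
3 -1.25 10.03 0.12795 19.89
4 -1.15 10.13 0.12793 20.14
5 -1.05 9.21 0.12797 20.39
6 -0.95 10.49 0.12797 20.64
7 -0.85 10.08 0.12794 20.89
8 -0.75 10.03 0.12797 21.14
9 -0.65 10.01 0.12799 21.39
10 -0.55 10.04 0.12797 21.64
11 -0.45 10.22 0.12797 21.89
12 -0.35 9.83 0.12796 22.14
13 -0.25 9.08 0.12798 22.39
14 -0.15 9.18 0.12798 22.64
15 -0.05 10.24 0.12797 22.89
16 0.05 9.89 0.12795 23.14
17 0.15 10.4 0.12798 23.39
18 0.25 10.01 0.12796 23.64
19 0.35 9.92 0.12795 23.89
20 0.45 10.05 0.12794 24.14
21 0.55 10.36 0.12791 24.39
22 0.65 10.39 0.12792 24.64
23 0.75 9.11 0.12791 24.89
24 0.85 10.32 0.12782 25.14
25 0.95 8.21 0.12737 25.39
26 1.05 3.65 0.12594 25.64
27 1.15 -1.18 0.12475 25.89
```

Run:
```python
from h import *
p=telemetry.current_ee_pos(); print(p,telemetry.current_wrist_force(),telemetry.current_torque())
g=r.move_l([0.5967,0.1842,0.116],vel=0.03,guard=12)
print(g,telemetry.current_ee_pos(),telemetry.current_wrist_force(),telemetry.current_torque(),telemetry.current_joints()[5],telemetry.current_t())
```

```text
[0.59594854 0.18400034 0.12475061] [-0.5879314   0.01797257 -1.18396971] [-0.05078205 -0.01981522  0.04194819]
False [0.59691469 0.18427119 0.11686492] [-1.00795015 -0.53778891  5.77630649] [-0.13283751  0.2626171   0.00257142] 1.1511070491668967 26.3667
```

It dropped over the pin and is now pressing the lap. Next I'll push to the stop.

Run:
```python
from h import *
g=r.move_l([0.5967,0.1842,0.1105],vel=0.02,guard=16); r.hold(0.5)
print(g,telemetry.current_ee_pos(),telemetry.current_wrist_force(),telemetry.current_opening(),telemetry.current_finger_force(),telemetry.current_t())
r.hold(0.5);print(telemetry.current_ee_pos(),telemetry.current_wrist_force())
im=vision.snapshot("scene"); cv2.imwrite("pics/home.png",cv2.resize(im[300:460,370:540,::-1],None,fx=3.5,fy=3.5))
print([d["at"] for d in models.mark_of("collar","scene")])
```

```text
True [0.59687585 0.18423791 0.11508643] [-1.71982835  0.3025011   6.80236888] 0.04399241998386752 40.00255204293353 27.1417
[0.59689534 0.18428191 0.11508144] [-2.0228122  -0.43452824  7.09619824]
[[0.5952, 0.1857, 0.0776], [0.5121, -0.1474, -0.0001], [0.437, -0.3014, -0.0009], [0.5141, -0.3282, -0.0003], [0.6725, -0.4727, 0.0009]]
```

View pics/home.png

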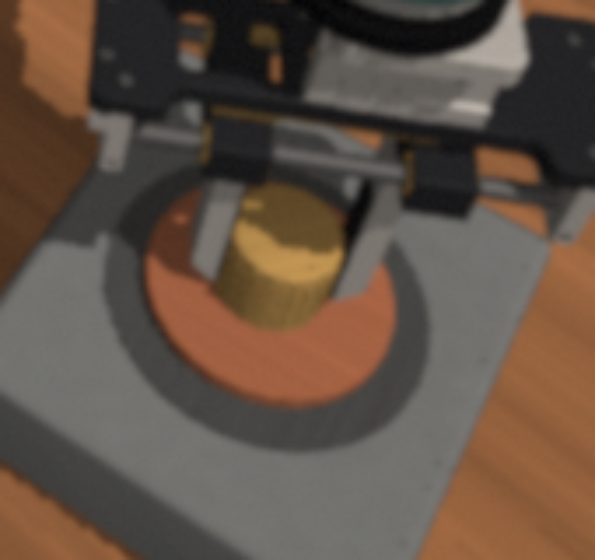

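The collar is gripped and on the lap. The force suggests about 4 mm of travel, since the guard backed off at contact. I'll push further without the guard.

Run:
```python
from h import *
for z in (0.1115,0.1095,0.108):
    r.move_l([0.5967,0.1842,z],vel=0.02); r.hold(0.4)
    f=telemetry.current_wrist_force(); print(z,telemetry.current_ee_pos(),f,telemetry.current_finger_force(),telemetry.current_torque(),telemetry.current_t())
    if f[2]>22: break
```

```text
0.1115 [0.59692791 0.18428484 0.1143461 ] [-3.57067359 -0.79529829 14.07519772] 40.00506562508235 [-0.12939707  0.7296839   0.08748901] 28.4
0.1095 [0.59699738 0.18431866 0.114277  ] [-6.16496899 -1.00208413 22.2335467 ] 40.010409111491754 [-0.21200256  1.25271155  0.0408578 ] 29.05
```

The TCP has stopped at 0.1143, which puts the underside at about 80 mm. The force is now rising with no further movement, so it is on the stop. Handing in.

```bash
python3 -c "
from h import *
print(r.sign_off(), telemetry.current_ee_pos(), telemetry.current_wrist_force())"
```

```text
the job is handed in; nothing more can be done
the job is handed in; nothing more can be done
```

The brass collar is keyed over the pin, pushed down to the lap's stop and still gripped there. I handed the job in at about 29 s; the sign-off gave no verdict.

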